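# Hang a printed wrist brace on the turning finishing rack

### The arm

A 6-joint arm with a two-finger parallel gripper is mounted at the origin on the work surface. World frame = base frame: x ahead of the robot, y to its left, z up, the work surface at z = 0. Lengths are in m, angles in rad, forces in N, time in s.
With the tool pointing down it reaches from about 0.35 to 0.8 m from the base axis. Payload 7.3 kg.
Tool frame: the origin (TCP) lies between the finger pads; the fingertips stand 25 mm ahead of it and the grasp point (between the pads) lies 6 mm ahead of it (r.tip_extent is the distance from the TCP to the fingertips, in m); z points along the fingers, y is the line along which they close (so a half turn about z gives the same grasp; the last joint's range is limited). The gripper opens to 85 mm and grips with 20 to 120 N. Pads are 22 mm wide; open, the fingers measure 114 mm over their backs; the gripper's body (76 mm by 85 mm) begins 54 mm behind the grasp point. The pads swing forward as they close: fully open they stand 13 mm farther back than shut.
Start: joints at [-1.272, 0.342, 1.524, -0, 1.275, -0.146], TCP at [0.226, -0.474, 0.222] pointing down, gripper open.
Joint ranges: [-2.53, 2.53], [-0.77, 2.02], [0.04, 2.7], [-1, 4.14], [0.28, 2.66], [-3.11, 3.11]. Speed limits (rad/s): [2.57, 2.57, 3.14, 3.14, 3.14, 3.14].

### API

Orientations are given as a unit quaternion [x, y, z, w].
In Python, from workcell import r, command_gripper, optics gives the robot as it stands. The module is installed in compiled form; this text tells all that it offers. Calls block until the motion is done:
- r.reach(position, orientation): joint-space move of the TCP to a pose.
- r.move_straight(position, orientation=None, speed=0.15, max_force=None): straight line of the TCP; orientation=None keeps the orientation; speed is the mean speed in m/s. With max_force (N) it stops when the force on the tool has changed by that much, and returns True; else False.
- r.movej(angles): joint-space move.
- command_gripper(opening, force=None): finger opening in m; force is the grip in N (None keeps the last); returns when the fingers have stopped.
- r.hold(seconds).
- r.solve_ik(position, orientation): joint angles nearest the present ones, or None.
- r.read_state(): the state.
- optics.get_image(name): name is "side" or "top"; returns (picture, depth): 420x560x3 uint8, red, green, blue; 420x560 float32, m along the optical axis (not along the pixel's ray), 0 where there is no reading.
- optics.camera_model(name): a dict with "K" (3x3 intrinsics, pixels), "R" (3x3) and "t" (3): a world point X has camera coordinates R X + t. Camera axes: x right, y down, z forward; pixel columns grow to the right and rows downward; lengths in m; the calibration is good to about 2 mm. A picture is of the moment at which its call begins. camera_model takes no time and is no camera call.
A pose or a line that the arm cannot do raises r.PlanningError and nothing moves.
- r.finish_job(): hands the job in; it is judged then, once.
The state is a dict: "time_s": time; "joint_positions": joint angles; "dq": joint speeds; "tau": joint torques, N m; "eef_pos": TCP position; "eef_rot": TCP orientation; "contact_force": force on the tool from outside, world axes, zero at the start; "torque": the same for the moment, N m; "grip_width": finger opening in m; "grip_force": force on a finger pad.
Only numpy, scipy, OpenCV 4.12 (cv2) and the standard library are available. Lean on these libraries where they do the work, as an engineer would, in place of code of your own. Each camera call takes 0.05 s, during which the arm holds its last target. There are 200 camera calls.

### The job

Turn the finishing rack anticlockwise (seen from above) by its empty branch until it comes up against its stop, so that the empty branch faces the front. Then take the printed brace off the build plate, slide its eye onto that branch until you feel the collar, press it home there for a moment with a steady push of about 10 N (under 20 N, or the print cracks), and leave it hanging there. Never push the rack itself with more than 25 N, and leave the other things on the counter where they are.

Things in the scene. Friction and masses are not known exactly. Their poses are not given: they have to be found in the camera images.
- rack_base: Fixed foot of the rack: dark steel disc 160 mm across, 18 mm high, with a post of 22 mm. Origin: centre of its underside, on the upright turning axis. Its -x axis is the rack's front, the way the empty branch points when the rack stands at its stop.
- rack_top (a point): Top of the turning rack, on its axis, 220 mm up: a post 18 mm thick, hub 32 mm across, four level branches at right angles, 200 mm above the table. Three carry black braces fixed to them (plates 34 mm wide and 70 to 78 mm from the axis, tops 240 mm above the table; cuffs hang below, up to 66 mm across); one is empty.
- rack (a joint): Turn of the rack in rad, growing anticlockwise from above, from 0 to a hard stop at about 1.45. Starts 0.65 to 1.35 short of the stop. Stiff: 0.35 N m turns it (3.5 N at 100 mm from the axis); it stays where left. Shut fingers can push it by the side of the empty branch.
- branch_tip (a point): Free end of the empty branch, on its axis, 125 mm from the turning axis, 200 mm above the table. The branch is a steel bar of 10 mm diameter, its last 12 mm tapering to 3.6 mm. The point's -x axis points outward along the branch, z is up.
- collar_span (a point): Point on the axis of the empty branch, 70 mm from the turning axis, 55 mm in from the tip; axes as branch_tip. Middle of the span in which the empty branch's collar (steel disc 24 mm across, 6 mm thick) is clamped: its outward face is anywhere from 8 mm inward to 8 mm outward of this point, differs each time, is not measured, and must be felt. Clamped far tighter than 20 N.
- collar_mount: Thick inner end of the empty branch, 16 mm diameter, 18 to 50 mm from the turning axis, which carries the collar (and counts with it). Origin on the turning axis at table height, -x along the empty branch; it does not show where the collar is.
- brace: The loose black printed brace, about 90 g, upright on the build plate: a C-shaped cuff 58 mm across, 56 mm high, gap at -x; on it an upright plate 34 mm wide (y), 8 mm thick (x), 56 to 124 mm above the origin, with a square 14 mm eye through it along x. Origin: centre of its underside. Grip it across the 34 mm, above the eye (91 to 124 mm up). It may hang either way round.
- brace_eye (a point): Centre of the brace's eye, 84 mm above the brace's underside, in the middle of the plate's thickness; axes as the brace's.
- build_plate: Fixed dark steel plate 150 x 150 x 6 mm on which the brace stands. Origin: centre of its underside.
- spool: Grey spool lying flat, 180 mm across, 55 mm high. Bystander: leave it alone.
- cleaner: White closed bottle 64 mm across, 170 mm high. Bystander: leave it alone.
- jar: Closed jar 60 mm across, 70 mm high. Bystander: leave it alone.
- scraper: Spatula 200 mm long, lying. Bystander: leave it alone.
- cup: White cup 72 mm across, 85 mm high. Bystander: leave it alone.
- driver: Screwdriver 180 mm long, lying. Bystander: leave it alone.
- cuff: A larger finished brace, 64 mm across, 143 mm high, standing in the grey tray (160 x 220 x 50 mm) at the right-hand side. Bystander: leave it alone.
Not all that is in view belongs to the job. What is shaped like the brace but green is not meant.

How it is judged:
By the outcome, as a careful person would: the job done as asked, in the order asked, and still so for the second after the job is handed in, with the robot touching nothing.
It also fails if it takes over 72 s, if anything falls off the work surface, if the arm or the gripper's body presses on something with over 40 N, if the wrist force passes 120 N, or if a joint passes its speed limit or range.

## Working session

There is one attempt and no reset: what is moved stays moved. The work goes in short steps, each a Python script; the robot and the scene stay as the last script left them, time stands still between calls to the robot, and variables do not carry over. Pictures are saved under pics/ and viewed, at most 10 in all, crops included, and the job is handed in when it is done.

```bash
mkdir -p pics; cat > h.py <<'E'
import numpy as np, cv2
from workcell import r, command_gripper, optics
def snap(n,f):
    p,d=optics.get_image(n); cv2.imwrite(f'pics/{f}.png',p[:,:,::-1]); np.save(f'pics/{f}.npy',d); return p,d
def up(n,u,v,d):
    m=optics.camera_model(n); c=np.linalg.inv(m['K'])@np.array([u,v,1.])*d
    return m['R'].T@(c-m['t'])
def cloud(n,d):
    m=optics.camera_model(n); v,u=np.indices(d.shape); 
    c=(np.stack([u,v,np.ones_like(u)],-1)@np.linalg.inv(m['K']).T)*d[...,None]
    return (c-m['t'])@m['R']
def proj(n,X):
    m=optics.camera_model(n); c=m['K']@(m['R']@np.asarray(X)+m['t']); return c[:2]/c[2]
E
python3 - <<'E'
from h import *
for n in('top','side'):
    snap(n,n+'0'); m=optics.camera_model(n); print(n,m['K'][0,0],-m['R'].T@m['t'],m['R'])
    im=cv2.imread(f'pics/{n}0.png'); cv2.imwrite(f'pics/{n}0b.png',cv2.resize(im,(800,600),interpolation=cv2.INTER_CUBIC))
print(r.read_state())
E
```

```text
top 525.2238113785204 [0.40287507 0.02332268 1.65291034] [[ 0.02835018 -0.99953499  0.01122838]
 [-0.99515461 -0.02928034 -0.09386144]
 [ 0.09414656 -0.00851299 -0.99552195]]
side 541.1056171632588 [-0.3060371   0.92024003  1.01816556] [[-0.74454784 -0.66752012 -0.00808767]
 [-0.37348889  0.42656764 -0.82373909]
 [ 0.55331236 -0.61029251 -0.56691136]]
{'time_s': 0.1, 'joint_positions': array([-1.27198594e+00,  3.42669563e-01,  1.52491734e+00, -1.64732097e-05,
        1.27539114e+00, -1.45972459e-01]), 'dq': array([ 0.0004124 , -0.00098585, -0.00161161, -0.00039371, -0.00133724,
        0.00253951]), 'tau': array([ 1.26615218e-03, -4.34449160e+01, -2.46489429e+01, -2.73352061e-04,
        4.66387515e-03, -7.84415136e-06]), 'eef_pos': array([ 0.22580716, -0.47355279,  0.22148834]), 'eef_rot': array([ 9.75372015e-01,  2.20565074e-01, -6.07385991e-05, -6.90070547e-04]), 'contact_force': array([ 0.53375666, -0.54198818, -0.78526775]), 'torque': array([-0.00881821, -0.01265753, -0.02309997]), 'grip_force': 0.0, 'grip_width': 0.08522284859719478}
```

View pics/top0b.png

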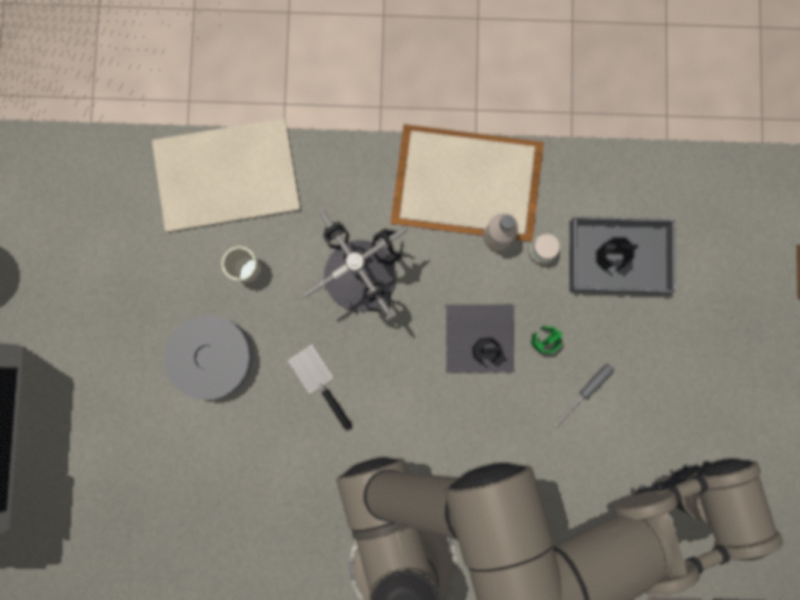

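View pics/side0b.png

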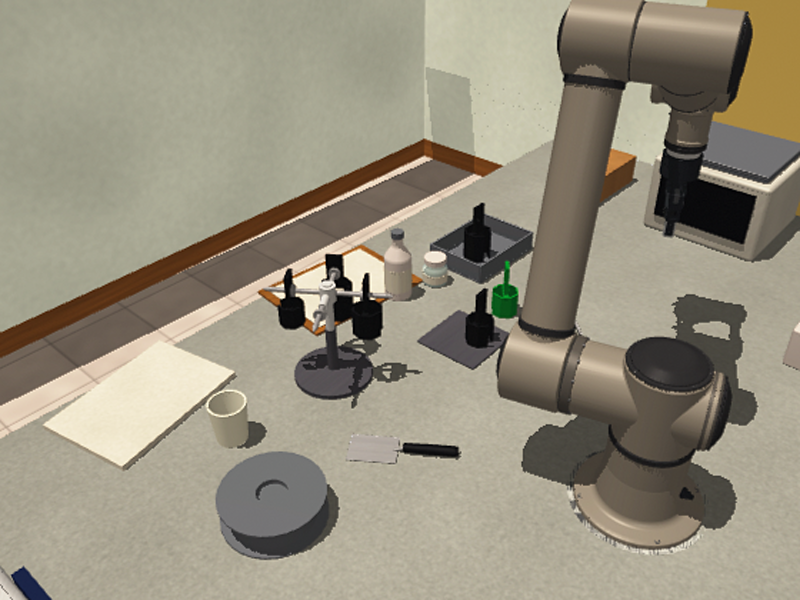

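The overview shows the rack axis at about (355,262) in the 800 px top view, with the empty branch pointing lower-left to about (305,295). The loose brace stands on the plate at about (488,350). I'll enlarge both.

```bash
python3 - <<'E'
from h import *
im=cv2.imread('pics/top0.png')
a=cv2.resize(im[140:240,200:300],(600,600),interpolation=cv2.INTER_CUBIC)
b=cv2.resize(im[205:270,305:370],(200*3,600),interpolation=cv2.INTER_CUBIC)[:, :]
c=np.hstack([cv2.resize(a,(400,400)),cv2.resize(b,(400,400))])
s=cv2.imread('pics/side0.png'); s1=cv2.resize(s[170:260,180:280],(400,360)); 
cv2.imwrite('pics/crop1.png',c)
d=np.load('pics/top0.npy'); P=cloud('top',d)
# rack high points
m=(P[...,2]>0.19)&(P[...,2]<0.25)&(abs(P[...,0]-0.56)<.25)&(abs(P[...,1]-.1)<.25)
v,u=np.where(m&(u_:=np.ones_like(m)))
sel=(u>200)&(u<300)&(v>140)&(v<240)
print(len(u[sel]))
for n,(x,y) in dict(tip=(305,295),top=(355,261)).items():
    print(n,[P[int(y*.7)+j,int(x*.7)+i].round(3) for i,j in((0,0),(1,0),(0,-1))])
# brace plate: dark high pts
sel=(P[...,2]>0.11)&(P[...,2]<0.15)&(np.indices(d.shape)[1]>305)&(np.indices(d.shape)[1]<365)&(np.indices(d.shape)[0]>215)&(np.indices(d.shape)[0]<270)
Q=P[sel];print('brace',len(Q),Q.mean(0),Q.min(0),Q.max(0)); print(cv2.minAreaRect(Q[:,:2].astype(np.float32)*1000))
# side cloud too
ds=np.load('pics/side0.npy'); S=cloud('side',ds); C=Q.mean(0)
sel=(S[...,2]>0.085)&(S[...,2]<0.15)&(np.hypot(S[...,0]-C[0],S[...,1]-C[1])<.05)
Q=S[sel];print('brace side',len(Q),Q.mean(0),Q.min(0),Q.max(0)); print(cv2.minAreaRect(Q[:,:2].astype(np.float32)*1000))
np.save('pics/bs.npy',Q)
T=up('top',248.5,182.7,d[183,248]);print('top',T)
E
```

```text
860
tip [array([0.554, 0.207, 0.203]), array([0.553, 0.204, 0.206]), array([0.555, 0.206, 0.211])]
top [array([0.621, 0.112, 0.223]), array([0.62 , 0.109, 0.227]), array([0.624, 0.112, 0.218])]
brace 34 [ 0.46258132 -0.16518952  0.13051834] [ 0.45832688 -0.181622    0.11866081] [ 0.46786455 -0.14969446  0.13776625]
((462.62445068359375, -165.9266357421875), (7.669639587402344, 32.60957336425781), 8.646903991699219)
brace side 105 [ 0.46197457 -0.16069729  0.11111278] [ 0.45657854 -0.18495548  0.08502279] [ 0.46782223 -0.14200239  0.13188422]
((463.0398254394531, -163.5862274169922), (10.464943885803223, 43.25047302246094), 3.944774866104126)
top [0.61774386 0.10968013 0.22943378]
```

View pics/crop1.png

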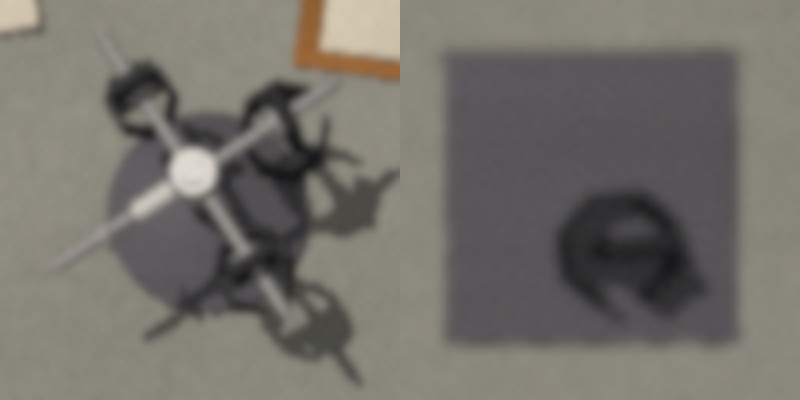

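The crop shows the hub at full-image pixel (248.2,182.5) and the branch tip at (213,206.8). The brace's gap faces down, with a small tilt. Next I'll locate these points and push the rack.

```bash
cat >> h.py <<'E'
from scipy.spatial.transform import Rotation as Rot
def onz(n,u,v,z):
    m=optics.camera_model(n); o=-m['R'].T@m['t']; k=m['R'].T@np.linalg.inv(m['K'])@np.array([u,v,1.])
    return o+k*(z-o[2])/k[2]
def q(yaw): # tool down, tool y axis along heading yaw
    y=np.array([np.cos(yaw),np.sin(yaw),0]); z=np.array([0,0,-1.])
    return Rot.from_matrix(np.stack([np.cross(y,z),y,z],1)).as_quat()
E
python3 - <<'E'
from h import *
T=onz('top',248.25,182.5,.22); tip=onz('top',213,206.75,.2); v=tip-T; print(T,tip,np.hypot(*v[:2]),np.arctan2(v[1],v[0]))
# disc/hub check in side view
p=cv2.imread('pics/side0.png'); print('side proj hub,tip',proj('side',T)/.7,proj('side',tip)/.7)
phi=np.arctan2(v[1],v[0])
for k in(0,np.pi):
  for dp in(-.45,0,.6,1.2):
    a=phi+dp; s=r.solve_ik([T[0]+.1*np.cos(a),T[1]+.1*np.sin(a),.21],q(a+np.pi/2+k)); print(k,dp,None if s is None else s.round(2))
P=cloud('top',np.load('pics/top0.npy'))[205:270,305:370].reshape(-1,3)
b=P[(P[:,2]>.12)&(P[:,2]<.15)];w,V=np.linalg.eigh(np.cov(b[:,:2].T));print('brace yaw',np.degrees(np.arctan2(V[1,0],V[0,0])),b.mean(0))
g=P[(P[:,2]>.045)&(P[:,2]<.07)];print('cuff top',g.mean(0),cv2.minEnclosingCircle(g[:,:2].astype(np.float32)))
E
```

```text
[0.61970299 0.11095927 0.22      ] [0.55180042 0.20762083 0.2       ] 0.1181279683468154 2.1831830551763205
side proj hub,tip [329.1888101  282.77253819] [316.72930243 328.42616898]
0 -0.45 [ 0.21  0.56  1.2  -0.    1.38 -3.09]
0 0 [ 0.2   0.48  1.34 -0.    1.32  2.73]
0 0.6 [ 0.13  0.39  1.49 -0.    1.27  2.06]
0 1.2 [ 0.02  0.36  1.53 -0.    1.25  1.35]
3.141592653589793 -0.45 [ 0.21  0.56  1.2  -0.    1.38  0.05]
3.141592653589793 0 [ 0.2   0.48  1.34 -0.    1.32 -0.41]
3.141592653589793 0.6 [ 0.13  0.39  1.49 -0.    1.27 -1.08]
3.141592653589793 1.2 [ 0.02  0.36  1.53 -0.    1.25 -1.79]
brace yaw -171.5275815825884 [ 0.46268512 -0.16508542  0.13087765]
cuff top [ 0.46428854 -0.16476943  0.06131566] ((0.46301597356796265, -0.16663895547389984), 0.029883360490202904)
```

```bash
python3 - <<'E'
import cv2,numpy as np
im=cv2.imread('pics/side0.png')
a=cv2.resize(im[180:280,190:290],(400,400),interpolation=cv2.INTER_CUBIC)
b=cv2.resize(im[190:250,315:375],(400,400),interpolation=cv2.INTER_CUBIC)
cv2.imwrite('pics/crop2.png',np.hstack([a,b]))
E
```

```text
(no output)
```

View pics/crop2.png

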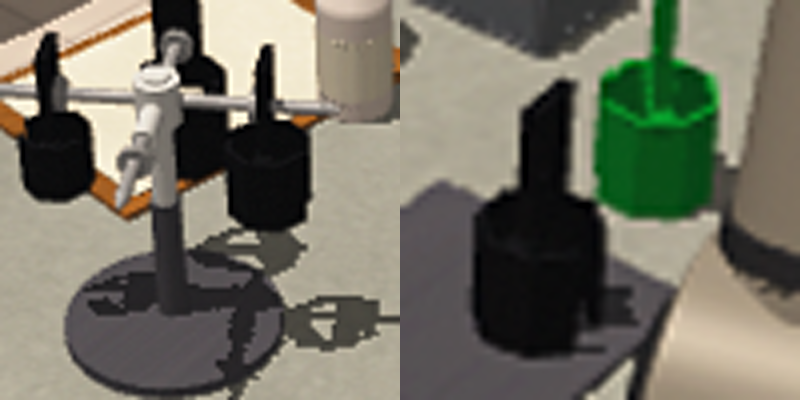

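The side crop shows the hub top at (228.7,199.5) and the branch tip at (220.7,231.2). Both are within 2 px of the projection. I'll fuse the two views and push.

```bash
cat > push.py <<'E'
from h import *
from scipy.optimize import least_squares
def res(p):
    c=p[:2]; t=c+.125*np.array([np.cos(p[2]),np.sin(p[2])])
    return np.r_[proj('top',[*c,.22])-[248.25,182.5],(proj('side',[*c,.22])-[228.75,199.5]),.5*(proj('top',[*t,.2])-[213,206.75]),proj('side',[*t,.2])-[220.75,231.25]]
s=least_squares(res,[.62,.11,2.18]); c=s.x[:2]; phi=s.x[2]; print(s.x,s.fun.round(1))
np.save('rack.npy',s.x)
R=.1
pos=lambda a,z=.21:[c[0]+R*np.cos(a),c[1]+R*np.sin(a),z]
ori=lambda a:q(a+np.pi/2+np.pi)
command_gripper(0,40)
a=phi-.45
r.reach(pos(a,.33),ori(a)); r.move_straight(pos(a),ori(a),speed=.12)
F0=r.read_state()['contact_force']; print('F0',F0)
hit=False
while a<phi+1.6:
    a+=.08
    hit=r.move_straight(pos(a),ori(a),speed=.035,max_force=9)
    st=r.read_state(); f=st['contact_force']-F0; e=st['eef_pos'][:2]-c
    print(round(a-phi,2),hit,f.round(1),round(np.arctan2(e[1],e[0])%(2*np.pi)-phi,3),st['time_s'])
    if hit or np.linalg.norm(f[:2])>12: break
E
python3 push.py
```

```text
[0.62124733 0.11255438 2.19443994] [-0.6 -0.6  0.9 -1.5 -1.2  0.6  0.1  0.3]
F0 [-0.79013232  0.18206787 -1.61472655]
-0.37 False [ 1.1 -0.5  1.9] -0.373 5.175
-0.29 False [0.4 0.1 1. ] -0.293 5.55
-0.21 False [ 0.6 -0.4  2.5] -0.213 5.925
-0.13 False [0.5 0.5 1.7] -0.132 6.3
-0.05 False [ 0.8 -1.1  1.9] -0.052 6.675
0.03 False [ 0.6 -0.3  0.6] 0.028 7.05
0.11 False [1.3 0.6 1.7] 0.108 7.425
0.19 False [ 0.7 -1.   2.5] 0.187 7.8
0.27 False [0.9 0.6 2.1] 0.267 8.175
0.35 False [ 0.6 -0.3  1.7] 0.348 8.55
0.43 False [ 0.6 -0.4  1.5] 0.427 8.925
0.51 False [0.8 0.4 1.1] 0.508 9.3
0.59 False [ 0.9 -0.9  1.1] 0.588 9.675
0.67 False [ 1.2 -0.1  0.6] 0.668 10.05
0.75 False [1.3 1.  1.3] 0.748 10.425
0.83 False [ 1.3 -0.1  0.8] 0.828 10.8
0.91 False [ 0.2 -0.7  1.8] 0.908 11.175
0.99 False [1.2 0.8 2.1] 0.988 11.55
1.07 False [ 0.1 -0.   2.1] 1.068 11.925
1.15 False [1.1 0.7 1.9] 1.148 12.3
1.23 False [ 0.1 -0.1  1.6] 1.228 12.675
1.31 False [ 0.8 -0.2  1. ] 1.308 13.05
1.39 False [1.3 0.  1.3] 1.388 13.425
1.47 False [1.4 0.  1.5] 1.468 13.8
1.55 False [ 0.3 -0.6  1.2] 1.547 14.175
1.63 False [ 1.7 -0.2  1.1] 1.628 14.55
```

There was no contact at all, so I'll look.

```bash
python3 - <<'E'
from h import *
s=r.read_state(); print(s['eef_pos'],s['grip_width'],r.tip_extent)
a,_=snap('top','top1'); b,_=snap('side','side1')
im=np.hstack([cv2.resize(x[y0:y0+120,x0:x0+120,::-1],(400,400),interpolation=cv2.INTER_CUBIC) for x,y0,x0 in((a,130,190),(b,170,180))])
cv2.imwrite('pics/c3.png',im)
E
```

```text
[0.54351444 0.04964387 0.20996132] 4.915185769637061e-05 0.025
```

View pics/c3.png

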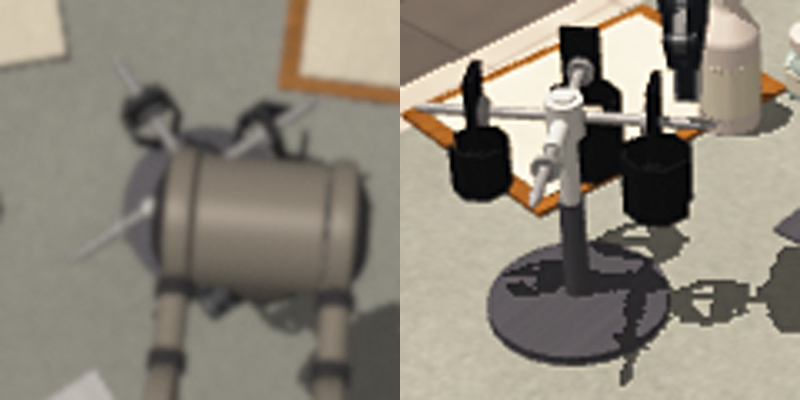

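```bash
python3 - <<'E'
from h import *
e=r.read_state()['eef_pos']
for z in(.185,.195,.205,.215,.225): 
    print(z,(proj('side',[e[0],e[1],z])-[180,170])*400/120+[400,0])
d=np.load('pics/side1.npy'); S=cloud('side',d); m=(np.hypot(S[...,0]-e[0],S[...,1]-e[1])<.03)&(S[...,2]>.15)&(S[...,2]<.4)
Q=S[m]; print(len(Q)); print(np.percentile(Q,[0,5,50],axis=0))
d0=np.load('pics/top0.npy'); P=cloud('top',d0)
# branch height in top depth
for t in(.5,.65,.8):
    x=np.load('rack.npy'); c=x[:2]+.125*t*np.array([np.cos(x[2]),np.sin(x[2])]); u,v=proj('top',[*c,.2]).round().astype(int); print(P[v-2:v+3,u-2:u+3,2].round(3))
E
```

```text
0.185 [689.76230545 131.71626625]
0.195 [689.45180636 121.58420551]
0.205 [689.13889978 111.37358464]
0.215 [688.8235576  101.08348638]
0.225 [688.50575127  90.71297915]
457
[[0.51369308 0.02269641 0.15049846]
 [0.51948202 0.04222942 0.15641273]
 [0.53804623 0.05913259 0.23597307]]
[[0.015 0.008 0.009 0.208 0.206]
 [0.015 0.204 0.202 0.21  0.206]
 [0.206 0.205 0.21  0.206 0.202]
 [0.207 0.205 0.201 0.205 0.206]
 [0.207 0.206 0.202 0.015 0.014]]
[[ 0.003  0.002  0.21   0.207  0.217]
 [ 0.203  0.207  0.212  0.212  0.213]
 [ 0.205  0.211  0.211  0.206  0.212]
 [ 0.207  0.203  0.204  0.195  0.213]
 [ 0.208  0.204  0.008  0.01  -0.007]]
[[-0.005  0.204  0.209  0.205  0.203]
 [ 0.201  0.21   0.209  0.207  0.204]
 [ 0.205  0.208  0.206  0.201  0.205]
 [ 0.196  0.205  0.215  0.002  0.006]
 [ 0.205  0.2    0.006  0.007  0.001]]
```

```bash
python3 - <<'E'
from h import *
im=cv2.imread('pics/side1.png'); cv2.imwrite('pics/c4.png',cv2.resize(im[130:220,210:330],(800,600),interpolation=cv2.INTER_NEAREST))
d=np.load('pics/side1.npy'); S=cloud('side',d); 
for v in range(176,216,3): print(v,*[f'{S[v,u,0]:.3f},{S[v,u,1]:.3f},{S[v,u,2]:.3f} {im[v,u].max()} |' for u in(263,266,269,272)])
E
```

```text
176 0.514,0.090,0.321 165 | 0.520,0.074,0.311 19 | 0.528,0.054,0.299 22 | 0.536,0.035,0.287 130 |
179 0.513,0.092,0.313 160 | 0.528,0.066,0.296 22 | 0.533,0.050,0.286 21 | 0.727,-0.166,0.111 218 |
182 0.507,0.098,0.310 97 | 0.501,0.093,0.310 42 | 0.528,0.055,0.282 24 | 0.721,-0.159,0.105 238 |
185 0.505,0.101,0.303 44 | 0.506,0.089,0.297 22 | 0.515,0.069,0.284 17 | 0.716,-0.154,0.098 176 |
188 0.518,0.088,0.283 25 | 0.518,0.077,0.278 27 | 0.509,0.075,0.280 24 | 0.717,-0.155,0.085 173 |
191 0.541,0.065,0.253 36 | 0.536,0.059,0.252 24 | 0.533,0.050,0.249 89 | 0.717,-0.155,0.074 177 |
194 0.539,0.068,0.246 35 | 0.535,0.060,0.244 23 | 0.532,0.052,0.241 105 | 0.720,-0.158,0.060 177 |
197 0.543,0.064,0.233 38 | 0.537,0.058,0.233 23 | 0.535,0.049,0.229 104 | 0.715,-0.151,0.054 177 |
200 0.545,0.062,0.221 146 | 0.541,0.054,0.219 140 | 0.534,0.050,0.220 130 | 0.713,-0.149,0.044 178 |
203 0.760,-0.154,0.009 248 | 0.758,-0.167,0.003 250 | 0.738,-0.160,0.015 220 | 0.720,-0.156,0.025 179 |
206 0.545,0.063,0.203 208 | 0.536,0.060,0.205 218 | 0.533,0.052,0.203 94 | 0.527,0.047,0.202 89 |
209 0.745,-0.138,-0.001 167 | 0.739,-0.146,-0.003 200 | 0.722,-0.143,0.007 97 | 0.721,-0.157,0.000 131 |
212 0.558,0.050,0.170 13 | 0.726,-0.132,-0.001 63 | 0.722,-0.143,-0.005 194 | 0.710,-0.144,-0.000 191 |
215 0.561,0.048,0.158 14 | 0.548,0.049,0.165 17 | 0.706,-0.125,-0.000 195 | 0.699,-0.133,-0.002 192 |
```

View pics/c4.png

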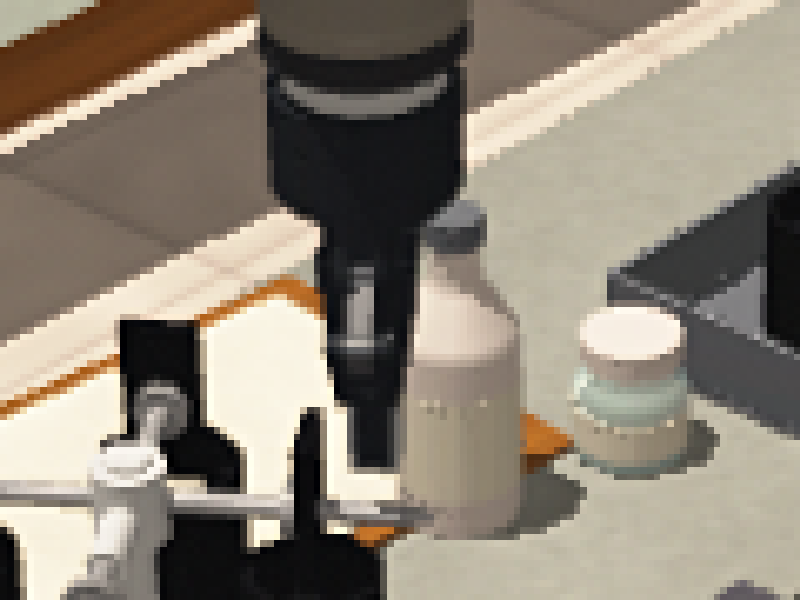

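The side view shows the shut fingertips ending at about row 200, i.e. z≈0.217. The branches lie below them at row 206. With eef_z at 0.21 the tips should be at 0.185, so they are about 32 mm higher than stated. I'll check this with a light touch on the free table.

```bash
python3 - <<'E'
from h import *
s=r.read_state(); e=s['eef_pos']; o=s['eef_rot']
print('start tip open', [ (z,(proj('side',[.226,-.474,z])/.7).round()) for z in(.21,.24)])
r.move_straight([e[0],e[1],.30],speed=.25)
r.reach([.40,.03,.10],q(-np.pi/2))
r.move_straight([.40,.03,.035],speed=.15)
h=r.move_straight([.40,.03,-.025],speed=.03,max_force=5)
s=r.read_state(); print(h,s['eef_pos'],s['contact_force'],s['time_s'])
r.move_straight([.40,.03,.10],speed=.2)
E
```

```text
start tip open [(0.21, array([666., 239.])), (0.24, array([668., 226.]))]
True [ 0.3999661   0.03001133 -0.00916321] [-0.81265381  0.13252925  9.27183667] 20.2417
```

The touch confirms it: the shut tips sit about 8 mm above the reported TCP height. I'll check the start image for the open state, then push at the corrected height.

```bash
python3 - <<'E'
from h import *
im=cv2.imread('pics/side0.png'); d=np.load('pics/side0.npy'); S=cloud('side',d)
m=(np.hypot(S[...,0]-.226,S[...,1]+.474)<.075)&(S[...,2]>.12)&(S[...,2]<.4)
v,u=np.where(m); print(v.max(), np.percentile(S[m][:,2],[0,1,3]), proj('side',[.226,-.474,.21]),proj('side',[.226,-.474,.25]))
E
sed -i 's/z=.21)/z=.178)/; s/pos(a,.33)/pos(a,.30)/; s/^command_gripper.*/command_gripper(0,40); r.move_straight([.40,.03,.27],speed=.3)/' push.py
sed -i 's/^a=phi-.45/a=phi-.40/; s/speed=.12/speed=.15/; s/round(a-phi,2),hit/round(a-phi,2),hit,st["eef_pos"].round(4)/' push.py
python3 push.py
```

```text
165 [0.24208414 0.24526199 0.2516393 ] [465.93026945 167.2587443 ] [468.4389896 155.361512 ]
[0.62124733 0.11255438 2.19443994] [-0.6 -0.6  0.9 -1.5 -1.2  0.6  0.1  0.3]
F0 [-0.47535168 -0.17681283 -0.04967945]
-0.32 False [0.5918 0.2081 0.2111] [ 0.4 -0.2 -0.3] -0.325 24.3167
-0.24 False [0.5841 0.2054 0.2103] [0.6 0.2 0.1] -0.243 24.6917
-0.16 False [0.5768 0.2021 0.2101] [0.8 0.4 0.1] -0.163 25.0667
-0.08 False [0.5698 0.1982 0.2101] [0.5 0.8 0.3] -0.083 25.4417
0.0 False [0.5631 0.1938 0.2101] [ 0.2  1.1 -0.5] -0.002 25.8167
0.08 False [0.5568 0.1889 0.2101] [ 0.5 -0.3 -0.1] 0.077 26.1917
0.16 False [0.5509 0.1835 0.2101] [ 0.6 -0.5  0.5] 0.157 26.5667
0.24 False [0.5454 0.1777 0.2101] [ 0.8  0.2 -0.4] 0.237 26.9417
0.32 False [0.5405 0.1714 0.2101] [0.6 0.  1. ] 0.318 27.3167
0.4 False [0.5361 0.1647 0.2101] [ 0.9  0.3 -0.3] 0.398 27.6917
0.48 False [0.5322 0.1578 0.2101] [ 0.7  0.7 -0.3] 0.478 28.0667
0.56 False [0.5288 0.1505 0.21  ] [ 0.7 -0.1 -0.7] 0.558 28.4417
0.64 False [0.5261 0.143  0.2101] [ 1.3 -0.7  0.2] 0.638 28.8167
0.72 False [0.5239 0.1353 0.21  ] [0.5 0.  0.4] 0.718 29.1917
0.8 False [0.5224 0.1274 0.21  ] [ 0.6 -0.3  0.9] 0.798 29.5667
0.88 False [0.5215 0.1195 0.21  ] [ 0.3 -0.2 -0.6] 0.878 29.9417
0.96 False [0.5213 0.1115 0.21  ] [ 1.2  0.  -0.6] 0.958 30.3167
1.04 False [0.5217 0.1035 0.21  ] [ 0.8 -0.2 -0.9] 1.038 30.6917
1.12 False [0.5227 0.0956 0.21  ] [1.1 1.1 0.8] 1.118 31.0667
1.2 False [0.5244 0.0878 0.21  ] [-0.4  0.   0. ] 1.198 31.4417
1.28 False [0.5267 0.0801 0.21  ] [0.  0.7 0.3] 1.278 31.8167
1.36 False [0.5296 0.0726 0.21  ] [-0.4  0.2  0.5] 1.358 32.1917
1.44 False [0.533  0.0655 0.21  ] [ 0.6 -0.7  0.3] 1.437 32.5667
1.52 False [0.5371 0.0586 0.2099] [-0.5 -1.   1.1] 1.517 32.9417
1.6 False [0.5417 0.052  0.21  ] [ 0.5  0.4 -0.2] 1.598 33.3167
```

My sed did not change the push height, so I'll rewrite the push with z=0.177 and an early abort.

```bash
cat > push2.py <<'E'
from h import *
import sys
x=np.load('rack.npy'); c=x[:2]; phi=x[2]; R=.1
pos=lambda a,z=.177:[c[0]+R*np.cos(a),c[1]+R*np.sin(a),z]
ori=lambda a:q(a+np.pi/2+np.pi)
e=r.read_state()['eef_pos']; a=phi-.33
assert pos(a)[2]==.177
r.move_straight([e[0],e[1],.25],speed=.3)
r.reach(pos(a,.25),ori(a)); r.move_straight(pos(a),ori(a),speed=.2)
F0=r.read_state()['contact_force']; print(r.read_state()['eef_pos'],r.read_state()['time_s']); seen=0; hit=False
while a<phi+1.3:
    a+=.13
    hit=r.move_straight(pos(a),ori(a),speed=.04,max_force=7)
    st=r.read_state(); f=st['contact_force']-F0; e=st['eef_pos'][:2]-c; al=np.arctan2(e[1],e[0])%(2*np.pi)
    t=-f[:2]@[-np.sin(al),np.cos(al)]; seen+=t>2
    print(round(a-phi,2),hit,f.round(1),'tang',round(t,1),'at',round(al-phi,3),round(st['time_s'],1))
    if hit or t>11 or (a-phi>.25 and not seen): break
if not seen: sys.exit('no contact')
b=al-.2
r.move_straight(pos(b),speed=.15); r.move_straight(pos(b,.25),speed=.3)
command_gripper(.06)
r.reach([.4625,-.1655,.24],q(np.radians(98)))
a_,_=snap('top','top2'); b_,_=snap('side','side2')
im=np.hstack([cv2.resize(X[y0:y0+100,x0:x0+100,::-1],(400,400),interpolation=cv2.INTER_CUBIC) for X,y0,x0 in((a_,150,200),(b_,180,180))])
cv2.imwrite('pics/c5.png',im); print(r.read_state()['time_s'])
E
python3 push2.py
```

```text
[0.59269738 0.2081967  0.17768864] 36.0083
-0.2 False [0.9 0.9 1.5] tang 1.1 at -0.21 36.5
-0.07 False [1.8 1.8 2.7] tang 2.5 at -0.077 37.0
0.06 False [1.7 0.8 2.2] tang 1.9 at 0.061 37.4
0.19 False [0.6 1.2 0.2] tang 1.3 at 0.191 37.9
0.32 False [ 2.   1.1 -0.4] tang 2.0 at 0.321 38.4
0.45 False [ 1.6  0.3 -0.1] tang 1.1 at 0.45 38.9
0.58 False [ 1.7  0.3 -0.2] tang 0.9 at 0.58 39.3
0.71 False [ 2.   2.1 -0.9] tang 2.5 at 0.71 39.8
0.84 True [1.  4.5 1.3] tang 4.6 at 0.809 40.1
42.7333
```

View pics/c5.png

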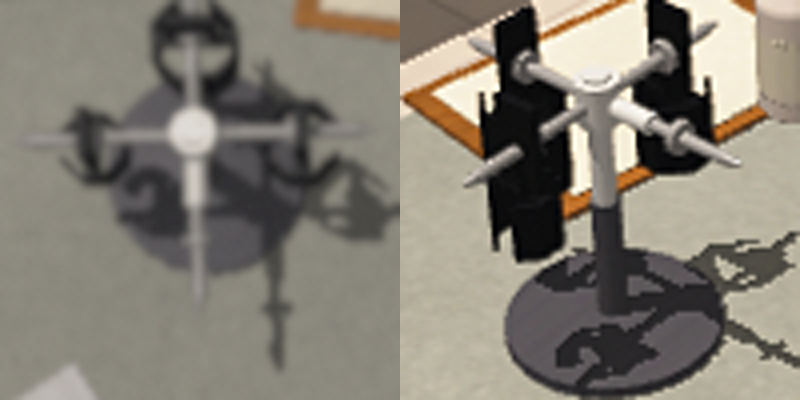

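The rack has turned. In the left crop the branch now points down (front), hub (193,133) and tip (198,303). In the side crop the tip is at (738,163) and the collar is visible. I'll grasp the brace and bring it in front of the tip.

```bash
cat > grasp.py <<'E'
from h import *
from scipy.optimize import least_squares
def res(p):
    c=p[:2]; t=c+.125*np.array([np.cos(p[2]),np.sin(p[2])])
    return np.r_[proj('top',[*c,.22])-[248.25,183],proj('side',[*c,.22])-[228.75,199.6],.7*(proj('top',[*t,.2])-[249.5,225.75]),proj('side',[*t,.2])-[264.5,220.75]]
s=least_squares(res,[.62,.11,3.2]); p=s.x; print(p,s.fun.round(1))
u=np.array([np.cos(p[2]),np.sin(p[2])]); tip=p[:2]+.125*u; inh=p[2]-np.pi; print('tip',tip,'inward heading deg',np.degrees(inh))
np.save('br.npy',np.r_[tip,inh])
r.move_straight([.4625,-.1655,.13],speed=.25)
h=r.move_straight([.4625,-.1655,.090],speed=.08,max_force=6)
s0=r.read_state(); print('down',h,s0['eef_pos'],s0['contact_force'])
assert not h
command_gripper(.0,40); st=r.read_state(); print(st['grip_width'],st['grip_force'],st['time_s'])
assert .03<st['grip_width']<.038
zg=st['eef_pos'][2]; np.save('zg.npy',zg)
r.move_straight([.4625,-.1655,zg+.11],speed=.2)
tgt=tip+.03*u
r.move_straight([*tgt,zg+.11],q(np.radians(98-8.5)+inh),speed=.25)
a_,da=snap('top','top3'); b_,db=snap('side','side3')
im=np.hstack([cv2.resize(X[y0:y0+90,x0:x0+90,::-1],(400,400),interpolation=cv2.INTER_CUBIC) for X,y0,x0 in((a_,170,205),(b_,180,220))])
cv2.imwrite('pics/c6.png',im); st=r.read_state();print(st['eef_pos'],st['contact_force'],st['time_s'])
# predicted points in crop px: tip and eye
for n,(x0,y0) in dict(top=(205,170),side=(220,180)).items():
    print(n,[((proj(n,[*k,.2])-[x0,y0])*400/90).round() for k in(tip,tgt)])
E
python3 grasp.py
```

```text
[0.62140531 0.11380697 3.20279893] [-1.  -1.1  0.5 -1.5 -0.5  1.3  0.5 -0. ]
tip [0.49663937 0.10616096] inward heading deg 3.506861603918497
down False [ 0.46293638 -0.16572693  0.09058454] [-0.72074995 -0.12588358 -0.15138854]
0.033398333147663835 39.893717765808105 44.325
[0.46670615 0.10335943 0.20058365] [ 0.46412201 -0.24896922 -1.23560542] 46.3583
top [array([195., 256.]), array([196., 304.])]
side [array([200., 181.]), array([240., 200.])]
```

View pics/c6.png

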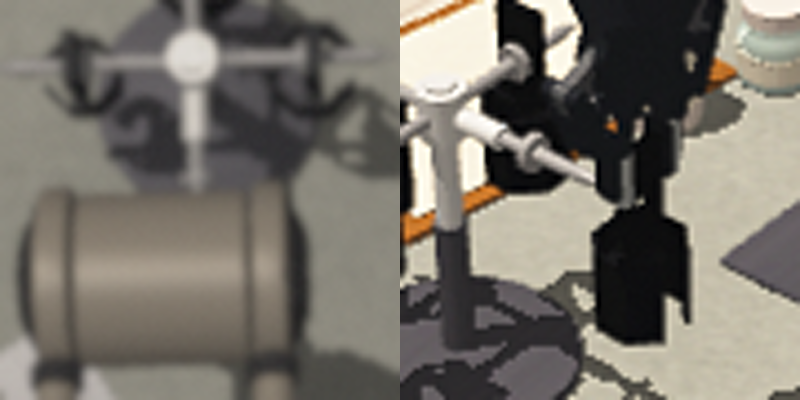

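The brace is held (width 33.4 mm), hanging upright in front of the tip. The predicted eye at (640,200) in the side crop sits on the plate as it should. Now I'll insert it.

```bash
cat > ins.py <<'E'
from h import *
import sys
b=np.load('br.npy'); tip=b[:2]; u=-np.array([np.cos(b[2]),np.sin(b[2])]); st=r.read_state(); z=st['eef_pos'][2]; F0=st['contact_force']
P=lambda d:[*(tip-d*u),z]
def rd(t=''):
    s=r.read_state(); f=s['contact_force']-F0; e=s['eef_pos'][:2]-tip
    if t: print(t,'depth mm',round(-e@u*1000,1),'axial',round(f[:2]@u,1),'lat',round(f[:2]@[-u[1],u[0]],1),'z',round(f[2],1),round(s['time_s'],2))
    return -e@u,f[:2]@u
for d,v in((.014,.06),(.036,.06)):
    h=r.move_straight(P(d),speed=v,max_force=4); rd(f'{d} {h}')
    if h: sys.exit('blocked')
h=r.move_straight(P(.066),speed=.02,max_force=4); d,f=rd(f'feel {h}')
if not h: sys.exit('no collar')
E
python3 ins.py
```

```text
0.014 False depth mm 13.7 axial 0.7 lat -1.0 z 0.5 47.24
0.036 False depth mm 35.9 axial 1.1 lat -0.4 z 0.9 47.76
feel True depth mm 43.7 axial 0.4 lat -0.6 z -0.5 48.43
```

```bash
cat > press.py <<'E'
from h import *
b=np.load('br.npy'); tip=b[:2]; u=-np.array([np.cos(b[2]),np.sin(b[2])]); z=np.load('zg.npy')+.11; F0=np.array([.46,-.25,-1.24])
def rd(t=''):
    F=[]
    for _ in range(4): s=r.read_state(); F.append(s['contact_force']-F0); r.hold(.01)
    f=np.mean(F,0); e=s['eef_pos'][:2]-tip
    print(t,'depth',round(-e@u*1000,2),'ax',round(f[:2]@u,1),'lat',round(f[:2]@[-u[1],u[0]],1),'z',round(f[2],1),round(s['time_s'],2)); return f[:2]@u
d=-(r.read_state()['eef_pos'][:2]-tip)@u; f=rd()
while f<8.7 and d<.066:
    if f>1.8: d+=.0002 if f>5 else .0004
    else: d+=.0008
    r.move_straight([*(tip-d*u),z],speed=.02); f=rd(f'{d:.4f}')
    if r.read_state()['time_s']>60: break
E
python3 press.py
```

```text
depth 43.67 ax 0.4 lat -0.5 z -0.1 48.46
0.0445 depth 43.93 ax 3.5 lat 0.3 z -1.0 48.74
0.0449 depth 44.11 ax 5.9 lat -0.3 z -0.6 49.02
0.0451 depth 44.17 ax 6.7 lat -0.1 z -0.6 49.31
0.0453 depth 44.2 ax 6.5 lat -0.2 z 0.1 49.59
0.0455 depth 44.24 ax 7.5 lat 0.0 z 0.5 49.88
0.0457 depth 44.28 ax 7.3 lat -0.4 z 0.6 50.16
0.0459 depth 44.32 ax 8.8 lat -0.2 z 1.4 50.44
```

The collar is felt at about 44 mm, inside the expected 43–59 mm. I'll push up to 10 N, hold, release and look.

```bash
cat > rel.py <<'E'
from h import *
src=open('press.py').read().split('d=-(')[0].split('\n',1)[1]; exec(src)
d=.0464; r.move_straight([*(tip-d*u),z],speed=.02); f=rd('p')
if f<9.3: d+=.0003; r.move_straight([*(tip-d*u),z],speed=.02); f=rd('p')
for _ in range(3): r.hold(.4); f=rd('hold')
r.move_straight([*(tip-.0446*u),z-.001],speed=.02); rd('relax')
command_gripper(.055); r.hold(.2); rd('open')
e=r.read_state()['eef_pos']
r.move_straight([e[0],e[1],z+.08],speed=.15)
r.reach([.40,-.10,.32],q(np.radians(98)))
a_,_=snap('top','top4'); b_,_=snap('side','side4')
im=np.hstack([cv2.resize(X[y0:y0+100,x0:x0+100,::-1],(400,400),interpolation=cv2.INTER_CUBIC) for X,y0,x0 in((a_,150,200),(b_,180,190))])
cv2.imwrite('pics/c7.png',im); print(r.read_state()['time_s'])
E
python3 rel.py
```

```text
p depth 44.43 ax 9.9 lat 0.1 z 1.6 50.73
hold depth 44.42 ax 10.4 lat 0.4 z 1.9 51.16
hold depth 44.43 ax 10.4 lat 0.3 z 1.8 51.59
hold depth 44.42 ax 10.2 lat -0.3 z 1.9 52.02
relax depth 44.16 ax 6.2 lat -0.5 z 1.2 52.31
open depth 44.76 ax 0.6 lat -0.7 z 1.2 52.88
54.6833
```

View pics/c7.png

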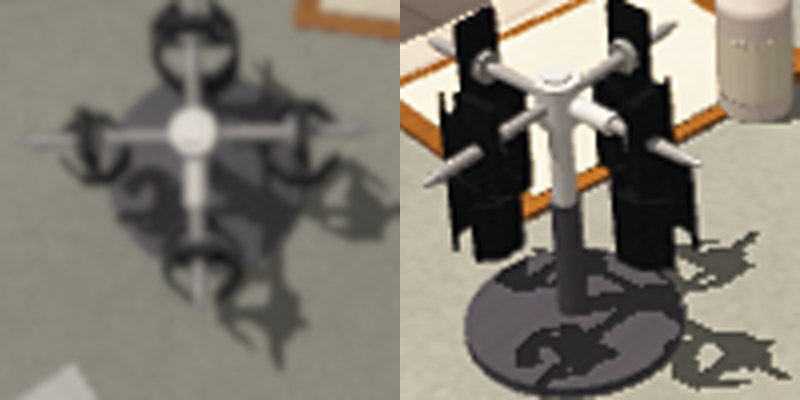

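The brace hangs at the collar on the front branch. The rack is still at its stop, with hub (193,133) and tip (198,303) unchanged, so I'll hand in.

```bash
python3 -c "
from workcell import r
print(r.finish_job())"
```

```text
the job is handed in; nothing more can be done
None
```

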